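Pack the pin tubes into the call-out case

TASK

Pack the locksmith's call-out case: open its lid all the way until it rests on its stop, drop every aluminium pin tube from the two bench stands bottom end down, cap up, into a pocket of its own in the rack inside the case until it is fully down, then shut the lid. Leave the other things on the bench where they are.

Things in the scene. Friction and masses are not known exactly. Their poses are not given: they have to be found in the camera images.
- lid (a joint): hinge angle of the case lid, rad: 0 shut, 1.85 resting open on its stop (lid leaning a little back past upright). Always starts shut. The hinge is damped: below about 1.5 rad the lid sinks shut by itself at about 1 rad/s, past 1.6 rad it stays open on its stop. Lid 0.35 kg, so about 2 N lifts it by the handle
- lid_handle (a point): middle of the lid's bar handle: a horizontal dark steel round bar about 100 mm long and 10 mm thick, parallel to the hinge, carried on two slanting legs: its axis stands 30 mm above the shut lid's outer face and 8 mm out beyond the lid's free edge. Moves with the lid
- lid_hinge (a point): middle of the hinge line, on the case's long rim that lies away to the robot's left (+y). The lid's free edge is on the opposite long side; the lid swings up and over towards +y. In this point's frame x points from the free edge to the hinge (lid shut), y lies along the hinge line, z is the outward normal of the lid
- case: grey steel case holding the rack: 190 mm (x) by 290 mm (y), 135 mm high, 4 mm walls and floor, does not move; origin at the centre of its underside, x towards the hinge, y along its length, z up
- rack: wooden pocket block 50 x 268 x 70 mm fixed on the case floor, 12 mm off its centre line away from the hinge; origin at the centre of its underside, y along the row, x to the hinge. Six square pockets 29 mm wide, chamfered 3 mm, in a row (x = 0, y = -107.5, -64.5, -21.5, 21.5, 64.5, 107.5 mm), 60 mm deep (floor 10 mm above origin). A seated tube ends 16 mm below the case rim
- tube0: pin tube: closed aluminium cylinder, 24 mm diameter, 105 mm long, about 0.11 kg, with a dark line round its cap 80 mm up; starts standing cap up in a bench stand; origin at the centre of its bottom end, z along the tube to the cap. From four to six tubes are there; an absent one reads None
- tube1: pin tube: closed aluminium cylinder, 24 mm diameter, 105 mm long, about 0.11 kg, with a dark line round its cap 80 mm up; starts standing cap up in a bench stand; origin at the centre of its bottom end, z along the tube to the cap. From four to six tubes are there; an absent one reads None
- tube2: pin tube: closed aluminium cylinder, 24 mm diameter, 105 mm long, about 0.11 kg, with a dark line round its cap 80 mm up; starts standing cap up in a bench stand; origin at the centre of its bottom end, z along the tube to the cap. From four to six tubes are there; an absent one reads None
- tube3: pin tube: closed aluminium cylinder, 24 mm diameter, 105 mm long, about 0.11 kg, with a dark line round its cap 80 mm up; starts standing cap up in a bench stand; origin at the centre of its bottom end, z along the tube to the cap. From four to six tubes are there; an absent one reads None
- tube4: pin tube: closed aluminium cylinder, 24 mm diameter, 105 mm long, about 0.11 kg, with a dark line round its cap 80 mm up; starts standing cap up in a bench stand; origin at the centre of its bottom end, z along the tube to the cap. From four to six tubes are there; an absent one reads None
- tube5: pin tube: closed aluminium cylinder, 24 mm diameter, 105 mm long, about 0.11 kg, with a dark line round its cap 80 mm up; starts standing cap up in a bench stand; origin at the centre of its bottom end, z along the tube to the cap. From four to six tubes are there; an absent one reads None
- stand0: loose dark steel bench stand 50 x 150 x 45 mm, 0.9 kg; origin at the centre of its underside, y along its row of three square 27 mm pockets (x = 0, y = -50, 0, 50 mm), 35 mm deep (floor 10 mm above origin), so tubes stand 70 mm out of it and may lean up to 0.08 rad. Some pockets are empty. It may be knocked along the bench; it may be left anywhere
- stand1: loose dark steel bench stand 50 x 150 x 45 mm, 0.9 kg; origin at the centre of its underside, y along its row of three square 27 mm pockets (x = 0, y = -50, 0, 50 mm), 35 mm deep (floor 10 mm above origin), so tubes stand 70 mm out of it and may lean up to 0.08 rad. Some pockets are empty. It may be knocked along the bench; it may be left anywhere
- jar: bystander: amber glass jar with a white cap, 42 mm diameter, 62 mm high; origin under its centre
- padlock: bystander: brass padlock standing on the bench, 44 mm wide, 22 mm thick, 62 mm high; origin under its centre
- lockcore: bystander: brass lock cylinder lying on the bench, 40 x 17 mm, 33 mm high; origin under its centre
- mug: bystander: white mug, 76 mm diameter, 85 mm high; origin under its centre
- driver: bystander: screwdriver 200 mm long lying on the bench near the robot
- spanner: bystander: spanner 170 mm long lying on the bench beyond the case
- oil: bystander: steel oil can, 48 mm diameter, 130 mm high; origin under its centre

How it is judged:
By the outcome, as a careful person would: the job done as asked, in the order asked, and still so for the second after the job is handed in, with the robot touching nothing.
Of tube0, tube1, tube2, tube3, tube4, tube5 only 4 to 6 are there at a start; the rules pass over those that are not, and their reading is None.
At some moment in a run one of stand0, stand1 may be knocked a few centimetres aside while the robot is not near it.
It also fails if it takes over 210 s, if anything falls off the work surface, if the arm or the gripper's body presses on something with over 40 N, if the wrist force passes 120 N, or if a joint passes its speed limit or range.

ROBOT

A 6-joint arm with a two-finger parallel gripper is mounted at the origin on the work surface. World frame = base frame: x ahead of the robot, y to its left, z up, the work surface at z = 0. Lengths are in m, angles in rad, forces in N, time in s.
With the tool pointing down it reaches from about 0.425 to 0.95 m from the base axis. Payload 3.5 kg.
Tool frame: the origin (TCP) lies at the very end of the fingers, on their centre line; the grasp point (between the pads) lies 19 mm behind it; z points along the fingers, y is the direction in which the jaws open and shut (so a half turn about z gives the same grasp; the last joint's range is limited). The gripper opens to 85 mm and grips with 20 to 120 N. Pads are 22 mm wide; open, the fingers measure 114 mm over their backs; the gripper's body (76 mm by 85 mm) begins 54 mm behind the grasp point. The pads swing forward as they close: fully open they stand 13 mm farther back than shut.
Start: joints at [1.174, 0.286, 1.577, -0, 1.279, -0.15], TCP at [0.165, 0.655, 0.231] pointing down, gripper open.
Joint ranges: [-2.77, 2.77], [-0.9, 2.22], [0.21, 2.48], [-1.53, 4.67], [0.24, 2.81], [-2.84, 2.84]. Speed limits (rad/s): [2.79, 2.79, 3.14, 3.14, 3.14, 3.14].

INTERFACE

Orientations are given as a unit quaternion [w, x, y, z].
In Python, from plant import arm gives the robot as it stands. The module is installed in compiled form; this text tells all that it offers.
- The arm moves only by the shell command python3 -m handwheel 'ROWS'. ROWS is JSON, a list of rows, each a list of 7 numbers: the shift along the tool's x, y, z in units of 30 mm (1.0 is 30 mm), then the turn, a rotation vector about the tool's x, y, z in units of 6 degrees (1.0 is 6 degrees), then the gripper's target within -1 to 1 (fully open at 1, half-way at 0, shut at -1). In form: [[dx, dy, dz, ax, ay, az, grip], ...]. A call has 1 to 20 rows; each row shifts and turns the commanded pose from where the row before left it, along the tool's axes as they then stand; what a row does not reach is not made up. A row lasts 1/8 s, in which the tool goes at most 62.5 mm and 10.7 degrees, less where a joint would pass 70% of its speed; a pose out of reach is approached as far as the arm can. A call is refused whole if a number of a shift passes 1 or a number of a turn 1, either way. A call with a gripper value outside its range is refused whole. The fingers move at their own pace and stop on an object; the grip force is fixed at half the most. Time passes only in rows, so rows that do not move let the fingers close. It gives the time, the measured TCP pose, the force and the opening at its end, in the units of the state.
- arm.read_state(): the state, without advancing time (a new reading comes with each control period).
- arm.get_image(name): name is "side" or "top" or "wrist"; returns (picture, depth): 400x640x3 uint8, red, green, blue; 400x640 float32, m along the optical axis (not along the pixel's ray), 0 where there is no reading.
- arm.camera_info(name): a dict with "mtx" (3x3 intrinsics, pixels), "world_from_camera" (4x4, takes a point from camera to world coordinates). Camera axes: x right, y up, looking along -z (the intrinsics and any distortion apply to the point x, -y, -z); pixel columns grow to the right and rows downward; lengths in m; the calibration is good to about 2 mm. A picture is of the moment at which its call begins: read the wrist's pose just before it. camera_info takes no time and is no camera call; for the wrist camera it gives the pose at the moment of the call.
- arm.sign_off(): hands the job in, once; it reports no verdict.
Trained networks look in the newest picture that a camera, given by its name, has taken for a name from the list of things; names that differ only in an ending like _2 or _b are one class to them, and where a whole thing is asked for, a point or a joint stands for the part that bears it (a point fixed in the world has none). Each returns a list of dicts, best first, with "confidence" (0 to 1); they miss things now and then, are a little off and sometimes report something else, mostly with a low value. They report only what shows in the picture. A call takes as long as a camera call.
- arm.boxes_of(camera, name): "bbox" ([left, top, width, height] in pixels, round what is visible of it).
- arm.cut_out(camera, name): "mask" (400x640 bool, what is visible of it) and "bbox" ([left, top, width, height] in pixels, round what is visible of it).
- arm.spot_point(camera, name): "point" ([column, row] in pixels: a listed point, or the origin of a listed thing).
The state is a dict: "time": time; "qpos": joint angles; "joint_vel": joint speeds; "joint_torque": joint torques, N m; "eef_pos": TCP position; "tool_rot": TCP orientation; "contact_force": force on the tool from outside, world axes, zero at the start; "torque": the same for the moment, N m; "finger_gap": opening from 0.0 (shut) to 1.0 (fully open).
Only numpy, scipy, OpenCV 4.12 (cv2) and the standard library are available. Lean on these libraries where they do the work, as an engineer would, in place of code of your own. Each camera call takes 0.05 s, during which the arm holds its last target. There are 200 camera calls.

## Working session

There is one attempt and no reset: what is moved stays moved. The work goes in short steps, Python scripts to look and compute and a shell command to move; the robot and the scene stay as the last step left them, time stands still between calls to the robot, and variables do not carry over. Pictures are saved under pics/ and viewed, about 12 in all and at most 16, crops included, and the job is handed in when it is done.

```bash
mkdir -p pics; cat > h.py <<'E'
from plant import arm
import numpy as np, cv2
from scipy.spatial.transform import Rotation as R
def Rq(q): return R.from_quat([q[1],q[2],q[3],q[0]])
def cloud(cam):
    im,d=arm.get_image(cam); ci=arm.camera_info(cam); K=np.array(ci["mtx"]);T=np.array(ci["world_from_camera"])
    v,u=np.mgrid[:400,:640]
    P=np.stack([(u-K[0,2])/K[0,0]*d,-(v-K[1,2])/K[1,1]*d,-d],-1)
    W=P@T[:3,:3].T+T[:3,3]; W[d==0]=np.nan
    return im,W
def save(im,n): cv2.imwrite('pics/'+n,cv2.cvtColor(im,cv2.COLOR_RGB2BGR))
E
python3 - <<'E'
from h import *
s=arm.read_state();print(s)
for c in("top","side"):
    im,W=cloud(c);save(im,c+'0.png');np.save(c+'0.npy',W)
    print(c,arm.camera_info(c))
    for n in ["lid_handle","lid_hinge","case","stand0","tube0"]:
        for r in arm.spot_point(c,n):
            p=np.round(r["point"]).astype(int); print(n,round(r["confidence"],2),p,W[min(p[1],399),min(p[0],639)].round(3))
E
```

```text
{'time': 0.0, 'qpos': array([ 1.17399556e+00,  2.87174163e-01,  1.57821371e+00, -9.05117417e-06,
        1.27862855e+00, -1.49985132e-01]), 'joint_vel': array([ 8.86320594e-04, -8.54811453e-04, -9.88281329e-04, -9.64530025e-05,
        6.20160396e-05, -9.92795456e-05]), 'joint_torque': array([-1.39584608e-03, -4.05991137e+01, -2.92626286e+01, -2.28182294e-04,
        5.91404605e-03,  2.35472207e-06]), 'eef_pos': array([0.16461204, 0.65391905, 0.22992166]), 'tool_rot': array([-3.23037112e-04,  1.23093426e-01,  9.92394347e-01, -1.16804421e-03]), 'contact_force': array([-0.18824065,  0.35662782,  0.47148522]), 'torque': array([-0.0034043 , -0.02784823,  0.04168502]), 'finger_gap': 0.9990052945503199}
top {'mtx': array([[370.56111183,   0.        , 319.59763171],
       [  0.        , 370.56111183, 201.77526737],
       [  0.        ,   0.        ,   1.        ]]), 'world_from_camera': array([[-0.01275102,  0.99182373, -0.12697674,  0.43811905],
       [-0.99987066, -0.01389198, -0.00810404, -0.04012625],
       [-0.00980174,  0.12685698,  0.99187259,  0.94026987],
       [ 0.        ,  
[... 734 characters left out ...]
   ,   0.        ,   1.        ]]), 'world_from_camera': array([[ 0.98293075,  0.13077617, -0.12940146,  0.38185102],
       [-0.18269016,  0.61080582, -0.77041584, -0.83466685],
       [-0.02171287,  0.78090579,  0.62427134,  0.76016689],
       [ 0.        ,  0.        ,  0.        ,  1.        ]])}
lid_hinge 0.68 [301 124] [ 0.553  0.55  -0.004]
case 0.66 [304 183] [0.497 0.101 0.074]
stand0 0.87 [341 336] [ 0.496 -0.34   0.039]
stand0 0.83 [341 253] [ 0.544 -0.123  0.033]
tube0 0.92 [319 338] [ 0.454 -0.341  0.045]
tube0 0.77 [359 242] [ 0.589 -0.108  0.044]
tube0 0.77 [326 258] [ 0.508 -0.133  0.035]
tube0 0.73 [343 250] [ 0.548 -0.123  0.042]
tube0 0.59 [342 332] [ 0.498 -0.337  0.046]
```

View pics/top0.png

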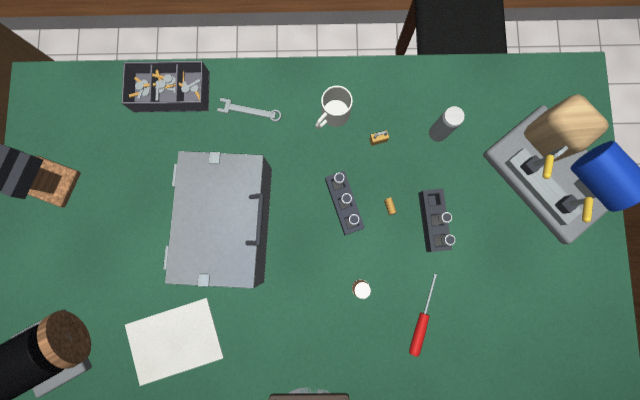

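View pics/side0.png

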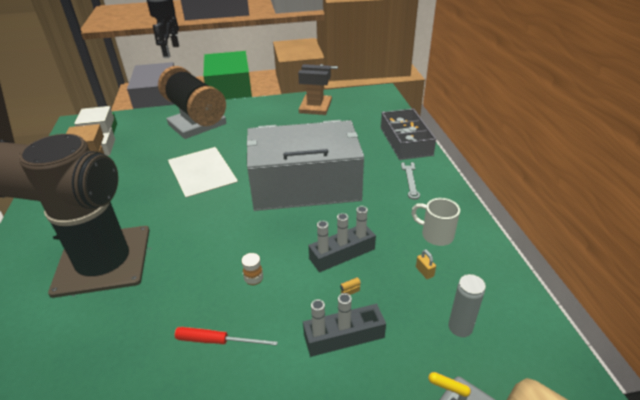

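```bash
python3 - <<'E'
from h import *
for c in("top","side"):
    W=np.load(c+'0.npy')
    x,y,z=W[...,0],W[...,1],W[...,2]
    m=(z>.155)&(z<.19)&(y<.2)&(y>.0)&(x>.3)&(x<.7)
    if m.sum(): print(c,'handle',m.sum(),np.nanmin(W[m],0),np.nanmax(W[m],0),np.median(W[m],0))
    m=(z>.12)&(z<.15)&(y<.4)&(y>.0)&(x>.2)&(x<.8)
    pts=W[m][:,:2].astype(np.float32); r=cv2.minAreaRect(pts); print(c,'lid',r,np.median(z[m]), cv2.boxPoints(r).round(3).tolist())
    m=(z>.08)&(z<.125)&(y<-.03)&(y>-.4)&(x>.3)&(x<.7)
    n,l=cv2.connectedComponents(m.astype(np.uint8))
    for i in range(1,n):
        q=W[l==i]
        if len(q)>15:
            t=q[q[:,2]>q[:,2].max()-.015]; print(c,'comp',len(q),q.min(0).round(3),q.max(0).round(3),'top mid',((t.min(0)+t.max(0))/2).round(3))
    for yy in((-.22,-.03),(-.4,-.22)):
        m=(z>.035)&(z<.05)&(y>yy[0])&(y<yy[1])&(x>.4)&(x<.7)
        r=cv2.minAreaRect(W[m][:,:2].astype(np.float32)); print(c,'stand',r)
E
```

```text
top handle 309 [0.44838814 0.0842468  0.15532416] [0.55752519 0.11609338 0.17925677] [0.50180136 0.09220736 0.17503442]
top lid ((0.5098429322242737, 0.19832363724708557), (0.19793930649757385, 0.2901344895362854), 86.2564697265625) 0.14152873751592876 [[0.35899999737739563, 0.10899999737739563], [0.6480000019073486, 0.09000000357627869], [0.6610000133514404, 0.2879999876022339], [0.3720000088214874, 0.3070000112056732]]
top comp 108 [ 0.587 -0.088  0.082] [ 0.611 -0.067  0.119] top mid [ 0.6   -0.077  0.112]
top comp 105 [ 0.54  -0.104  0.081] [ 0.563 -0.081  0.119] top mid [ 0.552 -0.093  0.113]
top comp 136 [ 0.495 -0.326  0.082] [ 0.518 -0.303  0.118] top mid [ 0.506 -0.314  0.111]
top comp 101 [ 0.493 -0.119  0.082] [ 0.515 -0.097  0.12 ] top mid [ 0.504 -0.108  0.112]
top comp 137 [ 0.446 -0.329  0.081] [ 0.469 -0.307  0.119] top mid [ 0.457 -0.318  0.112]
top stand ((0.5652406215667725, -0.1318884789943695), (0.1501266062259674, 0.13190196454524994), 18.215198516845703)
top stand ((0.5065533518791199, -0.31502997875213623), (0.14989465475082397, 0.051449503749608994), 4.966882
[... 432 characters left out ...]
483826]]
side comp 181 [ 0.587 -0.092  0.08 ] [ 0.61  -0.068  0.118] top mid [ 0.599 -0.08   0.11 ]
side comp 186 [ 0.54  -0.109  0.08 ] [ 0.564 -0.084  0.117] top mid [ 0.552 -0.096  0.11 ]
side comp 190 [ 0.492 -0.123  0.08 ] [ 0.516 -0.097  0.119] top mid [ 0.504 -0.11   0.111]
side comp 259 [ 0.494 -0.329  0.08 ] [ 0.517 -0.305  0.118] top mid [ 0.506 -0.316  0.11 ]
side comp 267 [ 0.444 -0.334  0.08 ] [ 0.468 -0.307  0.118] top mid [ 0.456 -0.32   0.11 ]
side stand ((0.551753580570221, -0.09383715689182281), (0.15218868851661682, 0.054996147751808167), 18.52135467529297)
side stand ((0.5060672760009766, -0.3166661262512207), (0.15002058446407318, 0.05462868884205818), 4.913912296295166)
```

The top view shows the case at left, with the handle at about px (258,222). The stand beside it at about px (345,205) holds three tubes, and the other stand at about px (437,222) holds two plus an empty pocket. That makes five tubes, and the side view agrees. I'll align the jaws across the handle and go above it.

```bash
python3 -m handwheel '[[0,0,0,0,0,-0.86,1],[0,0,0,0,0,-0.86,1],[-0.69,-1,0,0,0,0,1],[-0.69,-1,0,0,0,0,1],[-0.69,-1,0,0,0,0,1],[-0.69,-1,0,0,0,0,1],[-0.69,-1,0,0,0,0,1],[-0.69,-1,0,0,0,0,1],[-0.69,-1,0,0,0,0,1],[-0.69,-1,0,0,0,0,1],[-0.69,-1,0,0,0,0,1],[-0.69,-1,0,0,0,0,1],[-0.69,-1,0,0,0,0,1],[-0.69,-1,0,0,0,0,1],[-0.69,-1,0,0,0,0,1],[-0.69,-1,0,0,0,0,1],[-0.69,-1,0,0,0,0,1],[-0.69,-1,0,0,0,0,1],[-0.69,-1,0,0,0,0,1],[-0.69,-1,0,0,0,0,1]]'
cat >> h.py <<'E'
def go(p,show=True):
    """tool-axis shift in units to world TCP p"""
    s=arm.read_state(); r=Rq(s["tool_rot"])
    d=r.inv().apply(np.array(p)-s["eef_pos"])/.03
    print('t%.1f'%s["time"],'at',s["eef_pos"].round(4),'yaw_y',np.degrees(np.arctan2(*r.as_matrix()[:2,1][::-1])).round(2),'tz',r.as_matrix()[:,2].round(3),'units',d.round(2),'F',s["contact_force"].round(1),'gap',round(s["finger_gap"],3))
E
python3 - <<'E'
from h import *
go([.503,.0905,.157])
im,W=cloud("wrist"); save(im,'w1.png'); np.save('w1.npy',W)
m=(W[...,2]>.155)&(W[...,2]<.19)&(W[...,1]<.2)&(W[...,1]>.03)
q=W[m]
for a in np.arange(.44,.56,.02):
    k=q[(q[:,0]>a)&(q[:,0]<a+.02)&(q[:,2]>.17)]
    if len(k): print(round(a,2),len(k),k.min(0).round(4),k.max(0).round(4))
E
```

```text
time: 3.1
eef_pos: [0.5012, 0.0898, 0.2317]
tool_rot: [0.0, 0.033, 0.999, 0.0]
contact_force: [0.3, 0.7, -0.3]
finger_gap: 0.997
t3.1 at [0.5012 0.0898 0.2317] yaw_y 86.17 tz [ 0.001  0.    -1.   ] units [-0.06  0.03  2.49] F [ 0.3  0.7 -0.3] gap 0.997
0.44 329 [0.4499 0.0871 0.17  ] [0.46   0.1012 0.1784]
0.46 504 [0.46   0.0856 0.1725] [0.48   0.0963 0.1785]
0.48 464 [0.48   0.0842 0.171 ] [0.5    0.0952 0.1787]
0.5 404 [0.5    0.0832 0.1715] [0.52   0.0933 0.1783]
0.52 357 [0.5201 0.0819 0.1728] [0.5399 0.0922 0.1786]
0.54 336 [0.5401 0.0807 0.1701] [0.5588 0.0945 0.1783]
```

```bash
python3 -m handwheel '[[0,0,0.8,0,0,0,1],[0,0,0.8,0,0,0,0.3],[0,0,0.8,0,0,0,0],[0,0,0.05,0,0,0,-1],[0,0,0,0,0,0,-1],[0,0,0,0,0,0,-1],[0,0,0,0,0,0,-1],[0,0,0,0,0,0,-1],[0,0,0,0,0,0,-1]]'
python3 - <<'E'
import numpy as np
r=.2012;p0=np.radians(169.7);t=np.linspace(0,1.85,21)
P=np.stack([r*np.cos(p0-t),-r*np.sin(p0-t)],1)/.03
print(np.diff(P,axis=0).round(2).tolist(),(P[-1]-P[0]).round(2))
E
```

```text
time: 4.28
eef_pos: [0.5012, 0.0924, 0.1589]
tool_rot: [0.001, 0.033, 0.999, 0.002]
contact_force: [1.1, 3.8, -1.2]
finger_gap: 0.088
[[0.14, -0.6], [0.19, -0.59], [0.25, -0.57], [0.3, -0.54], [0.35, -0.51], [0.39, -0.48], [0.44, -0.44], [0.48, -0.4], [0.51, -0.35], [0.54, -0.3], [0.57, -0.25], [0.59, -0.2], [0.6, -0.14], [0.61, -0.09], [0.62, -0.03], [0.62, 0.03], [0.61, 0.08], [0.6, 0.14], [0.59, 0.2], [0.57, 0.25]] [ 9.57 -4.81]
```

```bash
python3 -m handwheel '[[0,0.14,-0.6,0,0,0,-1],[0,0.19,-0.59,0,0,0,-1],[0,0.25,-0.57,0,0,0,-1],[0,0.3,-0.54,0,0,0,-1],[0,0.35,-0.51,0,0,0,-1],[0,0.39,-0.48,0,0,0,-1],[0,0.44,-0.44,0,0,0,-1]]'
python3 - <<'E'
from h import *
go([.5,.09,.158])
E
```

```text
time: 5.15
eef_pos: [0.505, 0.1518, 0.2716]
tool_rot: [0.0, 0.033, 0.999, -0.002]
contact_force: [-0.7, -6.5, 2.3]
finger_gap: 0.089
t5.2 at [0.505  0.1518 0.2716] yaw_y 86.18 tz [ 0.    -0.004 -1.   ] units [ 0.03 -2.05  3.79] F [-0.7 -6.5  2.3] gap 0.089
```

Following fine with low forces, so I'll continue.

```bash
python3 -m handwheel '[[0,0.48,-0.4,0,0,0,-1],[0,0.51,-0.35,0,0,0,-1],[0,0.54,-0.3,0,0,0,-1],[0,0.57,-0.25,0,0,0,-1],[0,0.59,-0.2,0,0,0,-1],[0,0.6,-0.14,0,0,0,-1],[0,0.61,-0.09,0,0,0,-1],[0,0.62,-0.03,0,0,0,-1],[0,0.62,0.03,0,0,0,-1],[0,0.61,0.08,0,0,0,-1],[0,0.6,0.14,0,0,0,-1],[0,0.59,0.2,0,0,0,-1],[0,0.57,0.25,0,0,0,-1]]'
python3 - <<'E'
from h import *
go([.5,.09,.158]); im,W=cloud("side"); save(im,'s2.png')
E
```

```text
time: 6.78
eef_pos: [0.5198, 0.3793, 0.3038]
tool_rot: [0.001, 0.033, 0.999, 0.001]
contact_force: [-2.1, -9.3, 40.0]
finger_gap: 0.08
t6.8 at [0.5198 0.3793 0.3038] yaw_y 86.23 tz [ 0.002  0.002 -1.   ] units [ 0.03 -9.68  4.84] F [-2.1 -9.3 40. ] gap 0.08
```

View pics/s2.png

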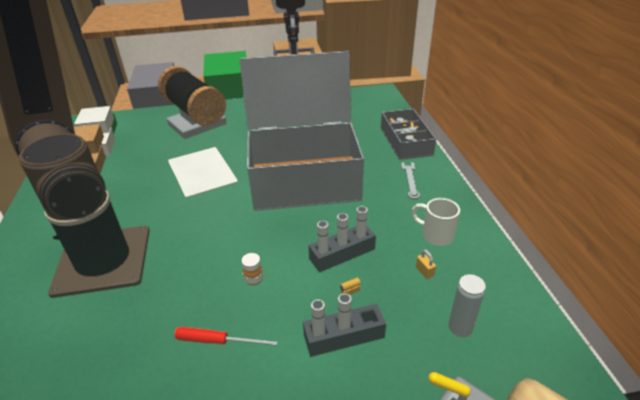

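The lid leans back at about px (298,90), on its stop (40 N wrist reaction). I'll open the jaws a little and withdraw straight up.

```bash
python3 -m handwheel '[[0,0,-0.1,0,0,0,-0.5],[0,0,0,0,0,0,-0.5],[0,0,0,0,0,0,-0.5],[0,0,-0.5,0,0,0,-0.5],[0,0,-0.8,0,0,0,-0.5],[0,0,-1,0,0,0,-0.5],[0,-1,-0.5,0,0,0,-0.5],[0,-1,0,0,0,0,0],[0,-1,0,0,0,0,0.2],[0,-1,0,0,0,0,0.2],[0,-1,0,0,0,0,0.2],[0,-1,0,0,0,0,0.2],[0,-1,0,0,0,0,0.2],[0,-1,0,0,0,0,0.2],[0,-1,0,0,0,0,0.2]]'
python3 - <<'E'
from h import *
go([.5,.18,.3])
im,W=cloud("wrist"); save(im,'w3.png'); np.save('w3.npy',W)
im2,W2=cloud("top"); np.save('t3.npy',W2); save(im2,'t3.png')
for n,A in(("w",W),("t",W2)):
    x,y,z=A[...,0],A[...,1],A[...,2]
    m=(z>.12)&(z<.145)&(y>.05)&(y<.31)&(x>.33)&(x<.69)
    r=cv2.minAreaRect(A[m][:,:2].astype(np.float32)); print(n,'case rim',r)
    m=(z>.067)&(z<.082)&(y>.11)&(y<.26)&(x>.36)&(x<.66)
    q=A[m][:,:2].astype(np.float32); r=cv2.minAreaRect(q); print(n,'rack',m.sum(),np.median(z[m]),r)
    # lid angle
    m=(z>.2)&(z<.33)&(y>.27)&(y<.38)&(x>.42)&(x<.62)
    if m.sum()>200:
        q=A[m]; k=np.polyfit(q[:,2],q[:,1],1); print(n,'lid lean',m.sum(),np.degrees(np.arctan(k[0])))
E
```

```text
time: 8.7
eef_pos: [0.5017, 0.107, 0.3899]
tool_rot: [0.001, 0.033, 0.999, 0.0]
contact_force: [0.1, 0.3, 0.4]
finger_gap: 0.6
t8.7 at [0.5017 0.107  0.3899] yaw_y 86.16 tz [ 0.002  0.    -1.   ] units [0.22 2.42 3.  ] F [0.1 0.3 0.4] gap 0.6
w case rim ((0.5101797580718994, 0.19298270344734192), (0.1939510703086853, 0.2903997600078583), 86.09603118896484)
w rack 5152 0.07398007257413086 ((0.5095615983009338, 0.18516185879707336), (0.14948853850364685, 0.293084979057312), 89.9133529663086)
w lid lean 29007 14.73730425328093
t case rim ((0.5099236369132996, 0.1967049241065979), (0.19552744925022125, 0.29024824500083923), 86.16505432128906)
t rack 838 0.07364391361579825 ((0.507238507270813, 0.15676888823509216), (0.08004727959632874, 0.28369686007499695), 87.31889343261719)
t lid lean 1132 16.130436298936537
```

View pics/w3.png

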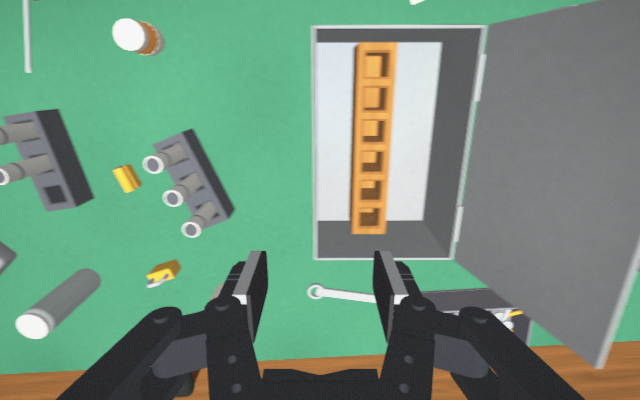

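The wrist view shows the lid open at right and the orange rack from about px (378,43) to (368,234) with six empty pockets. I'll locate the rack by colour, then the tubes.

```bash
python3 - <<'E'
from h import *
for f in('w3','t3'):
    W=np.load(f+'.npy'); im=cv2.imread('pics/'+f+'.png')
    hsv=cv2.cvtColor(im,cv2.COLOR_BGR2HSV)
    m=(hsv[...,0]<25)&(hsv[...,1]>100)&(W[...,2]>.069)&(W[...,2]<.079)&(W[...,1]>.1)&(W[...,1]<.25)&(W[...,0]>.35)&(W[...,0]<.67)
    m=cv2.morphologyEx(m.astype(np.uint8),cv2.MORPH_OPEN,np.ones((3,3) if f=='w3' else (1,1)))>0
    q=W[m][:,:2].astype(np.float32); print(f,m.sum(),cv2.minAreaRect(q))
    # inner holes
    u=np.array([np.cos(np.radians(-3.85)),np.sin(np.radians(-3.85))]); 
    s=q@u; print(s.min(),s.max(), np.histogram(s,30)[0])
W=np.load('t3.npy');x,y,z=W[...,0],W[...,1],W[...,2]
m=(z>.08)&(z<.125)&(y<-.03)&(y>-.4)&(x>.3)&(x<.7)
n,l=cv2.connectedComponents(m.astype(np.uint8))
for i in range(1,n):
    q=W[l==i]
    if len(q)>15:
        t=q[q[:,2]>q[:,2].max()-.015]; print(((t.min(0)+t.max(0))/2).round(3))
print(arm.camera_info('wrist')['world_from_camera'].round(3))
E
```

```text
w3 3923 ((0.5091995000839233, 0.1782951056957245), (0.04934036731719971, 0.26677045226097107), 86.1421890258789)
0.3626930046685783 0.6294621942462085 [290 155 100  98 172 272  96  95  86 179 217  86  89  75 208 163  79  78
  70 212 125  71  73 104 191 108  65  67 125 174]
t3 730 ((0.5090284943580627, 0.17017211019992828), (0.040466465055942535, 0.26867279410362244), 89.82911682128906)
0.36211652335318556 0.6295208875053537 [44 27 20 21 29 52 21 15 15 39 45 17 18 15 51 41  8  0  0  0  0  0 11 27
 55 27 19 18 35 60]
[ 0.6   -0.077  0.112]
[ 0.552 -0.093  0.112]
[ 0.506 -0.315  0.112]
[ 0.504 -0.108  0.111]
[ 0.457 -0.318  0.112]
[[ 0.071 -0.942 -0.327  0.418]
 [ 0.998  0.066  0.024  0.112]
 [-0.001 -0.328  0.945  0.533]
 [ 0.     0.     0.     1.   ]]
```

```bash
cat >> h.py <<'E'
def tubes(cam="wrist"):
    im,W=cloud(cam); x,y,z=W[...,0],W[...,1],W[...,2]
    m=(z>.085)&(z<.125)&(y<.02)&(y>-.45)&(x>.35)&(x<.75)
    n,l=cv2.connectedComponents(m.astype(np.uint8))
    for i in range(1,n):
        q=W[l==i]
        if len(q)>60:
            t=q[q[:,2]>.105]
            if len(t)<20: continue
            (cx,cy),r=cv2.minEnclosingCircle(t[:,:2].astype(np.float32)); print('tube',round(cx,4),round(cy,4),'r',round(r,4),'zmax',q[:,2].max().round(3))
    return im
E
python3 -m handwheel '[[-0.53,-0.85,0.5,0,0,0,0.2],[-0.53,-0.85,0.5,0,0,0,0.2],[-0.53,-0.85,0.5,0,0,0,0.2],[-0.53,-0.85,0.5,0,0,0,0.2],[-0.53,-0.85,0.5,0,0,0,0.2],[-0.53,-0.85,0.5,0,0,0,0.2],[-0.53,-0.85,0.5,0,0,0,0.2]]'
python3 - <<'E'
from h import *
go([.6,-.0785,.079]); tubes(); tubes("top")
E
```

```text
time: 9.68
eef_pos: [0.6019, -0.0777, 0.2839]
tool_rot: [0.001, 0.033, 0.999, 0.0]
contact_force: [-0.7, -0.4, 0.1]
finger_gap: 0.597
t9.7 at [ 0.6019 -0.0777  0.2839] yaw_y 86.19 tz [ 0.001  0.    -1.   ] units [ 0.07 -0.04  6.83] F [-0.7 -0.4  0.1] gap 0.597
tube 0.4555 -0.3222 r 0.0125 zmax 0.117
tube 0.5043 -0.112 r 0.012 zmax 0.116
tube 0.505 -0.318 r 0.0125 zmax 0.116
tube 0.5517 -0.0966 r 0.0121 zmax 0.115
tube 0.599 -0.0812 r 0.012 zmax 0.115
tube 0.7322 -0.342 r 0.0235 zmax 0.125
tube 0.7329 -0.3383 r 0.0238 zmax 0.125
tube 0.5063 -0.3146 r 0.0121 zmax 0.119
tube 0.4566 -0.3191 r 0.0119 zmax 0.12
```

```bash
python3 -m handwheel '[[0.09,-0.09,0.9,0,0,0,0.2],[0,0,0.95,0,0,0,0.2],[0,0,0.95,0,0,0,0.2],[0,0,1,0,0,0,0.2],[0,0,1,0,0,0,0.2],[0,0,1,0,0,0,0.2],[0,0,0.98,0,0,0,0.2],[0,0,0,0,0,0,-1],[0,0,0,0,0,0,-1],[0,0,0,0,0,0,-1],[0,0,0,0,0,0,-1],[0,0,0,0,0,0,-1]]'
python3 - <<'E'
from h import *
go([.6165,.1711,.079])
E
```

```text
time: 11.28
eef_pos: [0.5984, -0.0797, 0.0809]
tool_rot: [0.0, 0.033, 0.999, 0.0]
contact_force: [-0.2, 3.1, 0.6]
finger_gap: 0.265
t11.3 at [ 0.5984 -0.0797  0.0809] yaw_y 86.17 tz [ 0.001  0.    -1.   ] units [-0.04  8.38  0.07] F [-0.2  3.1  0.6] gap 0.265
```

```bash
python3 -m handwheel '[[0,0,-0.6,0,0,0,-1],[0,0,-0.9,0,0,0,-1],[0,0,-0.95,0,0,0,-1],[0,0,-0.95,0,0,0,-1],[0,0,-0.95,0,0,0,-1],[0,0,-0.95,0,0,0,-1],[0,0.38,-0.7,0,0,0,-1],[0,1,0,0,0,0,-1],[0,1,0,0,0,0,-1],[0,1,0,0,0,0,-1],[0,1,0,0,0,0,-1],[0,1,0,0,0,0,-1],[0,1,0,0,0,0,-1],[0,1,0,0,0,0,-1],[0,0.6,0,0,0,0,-1],[0,0.4,0,0,0,0,-1]]'
python3 - <<'E'
from h import *
go([.6165,.1711,.083]); im,W=cloud("wrist"); save(im,'w4.png')
im,W=cloud("side"); save(im[60:320,180:460],'s4.png')
E
```

```text
time: 13.28
eef_pos: [0.6147, 0.1716, 0.2603]
tool_rot: [-0.0, 0.033, 0.999, -0.0]
contact_force: [0.1, -0.2, -1.8]
finger_gap: 0.264
t13.3 at [0.6147 0.1716 0.2603] yaw_y 86.22 tz [-0.    -0.001 -1.   ] units [-0.06 -0.01  5.91] F [ 0.1 -0.2 -1.8] gap 0.264
```

View pics/w4.png

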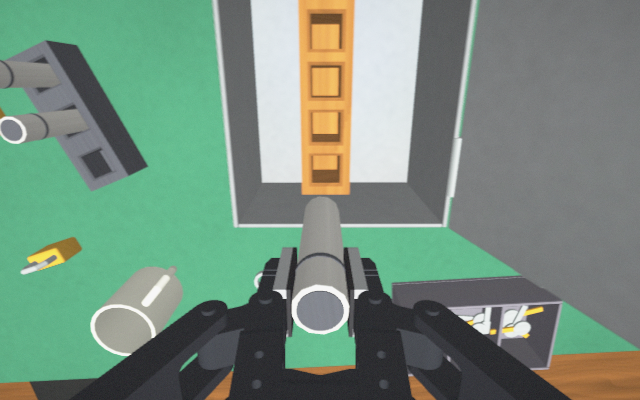

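```bash
cat >> h.py <<'E'
def held():
    im,W=cloud("wrist"); e=arm.read_state()["eef_pos"]
    m=(abs(W[...,0]-e[0])<.03)&(abs(W[...,1]-e[1])<.006)&(W[...,2]>e[2]-.06)&(W[...,2]<e[2]-.005)
    q=W[m]; kx=np.polyfit(q[:,2],q[:,0],1)
    # x of front surface at TCP bottom end (tcp-.069): axis = surface+12mm
    m2=(abs(W[...,0]-e[0])<.03)&(abs(W[...,1]-e[1])<.03)&(W[...,2]>e[2]-.09)&(W[...,2]<e[2]-.005)
    zb=np.percentile(W[m2][:,2],0.5)
    low=W[m2]; low=low[low[:,2]<zb+.02]
    print('held n',len(q),'tilt dx/dz',kx[0].round(3),'axis x at bottom',np.polyval(kx,e[2]-.069).round(4)+.012,'y bottom',((np.percentile(low[:,1],1)+np.percentile(low[:,1],99))/2).round(4),'zbot rel tcp',(zb-e[2]).round(4),'tcp',e.round(4))
    hsv=cv2.cvtColor(im,cv2.COLOR_RGB2HSV)
    m=(hsv[...,0]<25)&(hsv[...,1]>100)&(W[...,2]>.069)&(W[...,2]<.079)&(W[...,1]>.1)&(W[...,1]<.25)&(W[...,0]>.33)&(W[...,0]<.67)
    m=cv2.morphologyEx(m.astype(np.uint8),cv2.MORPH_OPEN,np.ones((3,3)))>0
    r=cv2.minAreaRect(W[m][:,:2].astype(np.float32)); b=cv2.boxPoints(r); print('rack',r,'far end mid',b[np.argsort(-b[:,0])[:2]].mean(0).round(4))
    return im
E
python3 - <<'E'
from h import *
held()
E
```

```text
held n 783 tilt dx/dz 0.001 axis x at bottom 0.6169 y bottom 0.1719 zbot rel tcp -0.0691 tcp [0.6148 0.1708 0.2601]
rack ((0.5527228116989136, 0.1792713850736618), (0.04937705397605896, 0.18024009466171265), 86.32685852050781) far end mid [0.6427 0.1735]
```

```bash
python3 -m handwheel '[[0,0.08,0.9,0,0,0,-1],[0,0,1,0,0,0,-1],[0,0,1,0,0,0,-1],[0,0,0,0,0,0,-1]]'
python3 - <<'E'
from h import *
im=held();save(im,'w5.png')
E
```

```text
time: 13.92
eef_pos: [0.613, 0.1718, 0.1697]
tool_rot: [-0.003, 0.034, 0.999, -0.001]
contact_force: [-0.3, 0.9, -1.8]
finger_gap: 0.266
held n 786 tilt dx/dz 0.004 axis x at bottom 0.6163 y bottom 0.1733 zbot rel tcp -0.0689 tcp [0.6145 0.1722 0.1722]
rack ((0.5623927712440491, 0.18000656366348267), (0.05002354457974434, 0.16456307470798492), 86.30362701416016) far end mid [0.6445 0.1747]
```

View pics/w5.png

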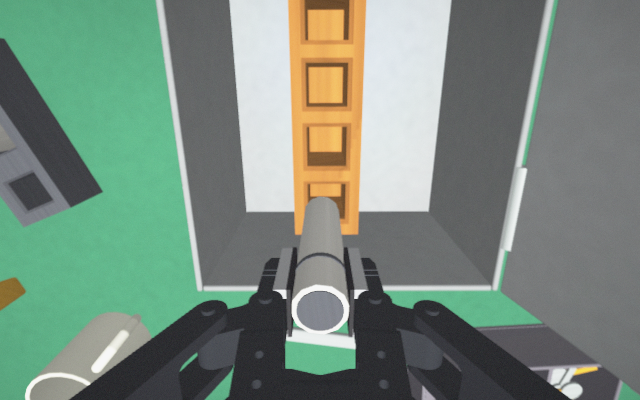

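```bash
python3 -m handwheel '[[-0.03,0.1,0,0,0,0,-1],[0,0,0.5,0,0,0,-1],[0,0,0.5,0,0,0,-1],[0,0,0.3,0,0,0,-1],[0,0,0.3,0,0,0,-1],[0,0,0,0,0,0,-1]]'
python3 - <<'E'
from h import *
go([.6165,.1751,.083])
E
```

```text
time: 14.72
eef_pos: [0.6154, 0.176, 0.1238]
tool_rot: [-0.001, 0.033, 0.999, -0.0]
contact_force: [-0.8, -0.2, -1.2]
finger_gap: 0.264
t14.7 at [0.6154 0.176  0.1238] yaw_y 86.18 tz [-0.002 -0.    -1.   ] units [-0.04 -0.03  1.36] F [-0.8 -0.2 -1.2] gap 0.264
```

```bash
python3 -m handwheel '[[0,0,0.5,0,0,0,-1],[0,0,0.5,0,0,0,-1],[0,0,0.3,0,0,0,-1],[0,0,0,0,0,0,-0.1],[0,0,0,0,0,0,0.1],[0,0,0,0,0,0,0.2],[0,0,0,0,0,0,0.2]]'
python3 - <<'E'
from h import *
go([.552,-.0955,.285])
E
python3 -m handwheel '[[0,0,-0.6,0,0,0,0.2],[0,0,-1,0,0,0,0.2],[0,0,-1,0,0,0,0.2],[0,0,-1,0,0,0,0.2],[0,0,-1,0,0,0,0.2],[0,0,-1,0,0,0,0.2]]'
python3 - <<'E'
from h import *
im,W=cloud("wrist"); go([.552,-.096,.08])
x,y,z=W[...,0],W[...,1],W[...,2]
m=(z>.1)&(z<.16)&(y>.14)&(y<.21)&(x>.55)&(x<.64); print('seated top',m.sum(),np.percentile(z[m],[50,99]),W[m].min(0),W[m].max(0))
E
```

```text
time: 15.6
eef_pos: [0.6162, 0.1761, 0.0864]
tool_rot: [0.0, 0.033, 0.999, 0.0]
contact_force: [0.9, -0.9, -0.1]
finger_gap: 0.602
t15.6 at [0.6162 0.1761 0.0864] yaw_y 86.18 tz [ 0.  0. -1.] units [ 1.53 -9.18 -6.62] F [ 0.9 -0.9 -0.1] gap 0.602
time: 16.35
eef_pos: [0.6162, 0.1761, 0.2569]
tool_rot: [0.001, 0.033, 0.999, 0.0]
contact_force: [0.2, -0.4, -0.7]
finger_gap: 0.601
t16.4 at [0.6183 0.1765 0.2625] yaw_y 86.19 tz [ 0.01   0.001 -1.   ] units [ 1.66 -9.22  6.05] F [1.6 0.4 2.7] gap 0.599
seated top 690 [0.12516247 0.1268286 ] [0.60799306 0.16523937 0.10001906] [0.63183357 0.18911702 0.12765114]
```

```bash
cat >> h.py <<'E'
def seated():
    for c in("wrist","top"):
        im,W=cloud(c); x,y,z=W[...,0],W[...,1],W[...,2]
        m=(z>.1)&(z<.16)&(y>.14)&(y<.215)&(x>.38)&(x<.64)
        n,l=cv2.connectedComponents(m.astype(np.uint8))
        for i in range(1,n):
            q=W[l==i]
            if len(q)>25: t=q[q[:,2]>q[:,2].max()-.008]; print(c,'seated n',len(q),'top',np.percentile(q[:,2],97).round(4),'xy',t.mean(0)[:2].round(3))
        r=(z>.128)&(z<.142)&(y>.08)&(y<.11)&(x>.4)&(x<.6)
        if r.sum(): print(c,'rim z',np.median(z[r]).round(4),np.percentile(z[r],90).round(4))
E
python3 -m handwheel '[[0,0,0,0,0,0,0.2]]'
python3 - <<'E'
from h import *
seated();tubes(); go([.552,-.096,.08])
E
```

```text
time: 16.52
eef_pos: [0.6168, 0.1762, 0.2564]
tool_rot: [0.002, 0.033, 0.999, 0.0]
contact_force: [-0.3, -0.7, -0.1]
finger_gap: 0.6
wrist seated n 632 top 0.1191 xy [0.615 0.176]
wrist rim z 0.1332 0.1345
top seated n 109 top 0.1222 xy [0.617 0.176]
top rim z 0.1343 0.1366
tube 0.5513 -0.0913 r 0.0121 zmax 0.118
t16.7 at [0.6152 0.176  0.2522] yaw_y 86.18 tz [-0.003 -0.    -1.   ] units [ 1.48 -9.18  5.75] F [-0.1 -0.4 -0.1] gap 0.597
```

```bash
python3 -m handwheel '[[0.15,-0.9,0,0,0,0,0.2],[0.15,-0.92,0,0,0,0,0.2],[0.15,-0.92,0,0,0,0,0.2],[0.15,-0.92,0,0,0,0,0.2],[0.15,-0.92,0,0,0,0,0.2],[0.15,-0.92,0,0,0,0,0.2],[0.15,-0.92,0,0,0,0,0.2],[0.15,-0.92,0,0,0,0,0.2],[0.15,-0.92,0,0,0,0,0.2],[0.15,-0.92,0,0,0,0,0.2],[0,0,0,0,0,0,0.2],[0,0,0,0,0,0,0.2]]'
python3 - <<'E'
from h import *
tubes(); go([.552,-.096,.08])
E
```

```text
time: 18.18
eef_pos: [0.5525, -0.0951, 0.253]
tool_rot: [-0.001, 0.033, 0.999, 0.001]
contact_force: [-0.4, -0.3, 0.5]
finger_gap: 0.601
tube 0.4564 -0.3195 r 0.0129 zmax 0.119
tube 0.5045 -0.1089 r 0.012 zmax 0.118
tube 0.5067 -0.3149 r 0.0126 zmax 0.119
tube 0.5521 -0.0932 r 0.0121 zmax 0.118
tube 0.7198 -0.3426 r 0.018 zmax 0.125
t18.2 at [ 0.5526 -0.0949  0.2533] yaw_y 86.21 tz [-0.001  0.001 -1.   ] units [ 0.01 -0.04  5.78] F [ 0.1  0.1 -0.5] gap 0.601
```

```bash
python3 -m handwheel '[[0,0.03,0.9,0,0,0,0.2],[0,0,1,0,0,0,0.2],[0,0,1,0,0,0,0.2],[0,0,1,0,0,0,0.2],[0,0,1,0,0,0,0.2],[0,0,0.87,0,0,0,0.2],[0,0,0,0,0,0,-1],[0,0,0,0,0,0,-1],[0,0,0,0,0,0,-1],[0,0,0,0,0,0,-1],[0,0,0,0,0,0,-1],[0,0,-0.6,0,0,0,-1],[0,0,-0.9,0,0,0,-1],[0,0,-0.95,0,0,0,-1],[0,0,-0.95,0,0,0,-1],[0,0,-0.95,0,0,0,-1],[0,0,-0.95,0,0,0,-1],[0,0.2,-0.7,0,0,0,-1]]'
python3 -m handwheel '[[-0.06,0.95,0,0,0,0,-1],[0,1,0,0,0,0,-1],[0,1,0,0,0,0,-1],[0,1,0,0,0,0,-1],[0,1,0,0,0,0,-1],[0,1,0,0,0,0,-1],[0,1,0,0,0,0,-1],[0,1,0,0,0,0,-1],[0,0.6,0,0,0,0,-1],[0,0.37,0,0,0,0,-1],[0,0,0,0,0,0,-1],[0,0,0,0,0,0,-1]]'
python3 - <<'E'
from h import *
go([.5726,.1789,.085]); held(); 
E
```

```text
time: 20.48
eef_pos: [0.5537, -0.0894, 0.2643]
tool_rot: [0.002, 0.034, 0.999, -0.001]
contact_force: [0.6, 0.2, -0.7]
finger_gap: 0.263
time: 21.98
eef_pos: [0.573, 0.1774, 0.261]
tool_rot: [-0.0, 0.034, 0.999, -0.0]
contact_force: [-0.1, -1.5, -1.4]
finger_gap: 0.263
t22.0 at [0.573  0.1774 0.261 ] yaw_y 86.14 tz [-0. -0. -1.] units [0.02 0.05 5.87] F [-0.1 -1.5 -1.4] gap 0.263
held n 767 tilt dx/dz -0.002 axis x at bottom 0.5732 y bottom 0.1779 zbot rel tcp -0.0693 tcp [0.573  0.1773 0.261 ]
rack ((0.530764102935791, 0.1815939098596573), (0.049240440130233765, 0.22126181423664093), 86.27236938476562) far end mid [0.6412 0.1744]
```

```bash
python3 -m handwheel '[[0.01,0.05,0.8,0,0,0,-1],[0,0,1,0,0,0,-1],[0,0,1,0,0,0,-1],[0,0,0.6,0,0,0,-1],[0,0,0.4,0,0,0,-1],[0,0,0.4,0,0,0,-1],[0,0,0.4,0,0,0,-1]]'
python3 -m handwheel '[[0,0,0.5,0,0,0,-1],[0,0,0.4,0,0,0,-1],[0,0,0.3,0,0,0,-1],[0,0,0,0,0,0,-0.1],[0,0,0,0,0,0,0.1],[0,0,0,0,0,0,0.2],[0,0,0,0,0,0,0.2],[0,0,-0.6,0,0,0,0.2],[0,0,-1,0,0,0,0.2],[0,0,-1,0,0,0,0.2],[0,0,-1,0,0,0,0.2],[0,0,-1,0,0,0,0.2],[0,0,-0.9,0,0,0,0.2],[0,0,0,0,0,0,0.2],[0,0,0,0,0,0,0.2]]'
python3 - <<'E'
from h import *
go([.504,-.1095,.2554]);seated();tubes("top")
E
```

```text
time: 22.9
eef_pos: [0.5733, 0.1797, 0.1232]
tool_rot: [0.001, 0.033, 0.999, 0.0]
contact_force: [-0.0, 0.7, -0.9]
finger_gap: 0.264
time: 24.78
eef_pos: [0.5723, 0.1796, 0.2515]
tool_rot: [-0.0, 0.033, 0.999, -0.0]
contact_force: [0.7, 0.1, 0.2]
finger_gap: 0.601
t24.8 at [0.5723 0.1796 0.2515] yaw_y 86.18 tz [-0.001 -0.    -1.   ] units [ 1.63 -9.77 -0.13] F [0.7 0.1 0.2] gap 0.601
wrist seated n 657 top 0.1202 xy [0.57 0.18]
wrist seated n 633 top 0.1201 xy [0.615 0.177]
wrist rim z 0.1342 0.1355
top seated n 31 top 0.1208 xy [0.616 0.168]
top seated n 108 top 0.1218 xy [0.571 0.179]
top rim z 0.1346 0.1368
tube 0.7336 -0.339 r 0.0239 zmax 0.125
tube 0.5062 -0.3141 r 0.0121 zmax 0.119
tube 0.5045 -0.1089 r 0.0118 zmax 0.119
tube 0.4565 -0.3191 r 0.0118 zmax 0.12
```

Both tubes are seated. Next is T3.

```bash
python3 -m handwheel '[[0.16,-0.97,0,0,0,0,0.2],[0.16,-0.98,0,0,0,0,0.2],[0.16,-0.98,0,0,0,0,0.2],[0.16,-0.98,0,0,0,0,0.2],[0.16,-0.98,0,0,0,0,0.2],[0.16,-0.98,0,0,0,0,0.2],[0.16,-0.98,0,0,0,0,0.2],[0.16,-0.98,0,0,0,0,0.2],[0.16,-0.98,0,0,0,0,0.2],[0.16,-0.96,-0.1,0,0,0,0.2],[0,0,0,0,0,0,0.2],[0,0,0,0,0,0,0.2]]'
python3 - <<'E'
from h import *
tubes(); go([.5045,-.1095,.08])
E
```

```text
time: 26.42
eef_pos: [0.5051, -0.1092, 0.2542]
tool_rot: [-0.001, 0.033, 0.999, 0.0]
contact_force: [-0.4, 0.0, 0.2]
finger_gap: 0.6
tube 0.4569 -0.319 r 0.0125 zmax 0.119
tube 0.5045 -0.1087 r 0.0122 zmax 0.119
tube 0.5063 -0.3152 r 0.0128 zmax 0.119
t26.5 at [ 0.5052 -0.1089  0.2544] yaw_y 86.21 tz [-0.001  0.001 -1.   ] units [ 0.02 -0.03  5.81] F [-0.5  0.1  0.2] gap 0.595
```

```bash
python3 -m handwheel '[[0.02,0,0.93,0,0,0,0.2],[0,0,1,0,0,0,0.2],[0,0,1,0,0,0,0.2],[0,0,1,0,0,0,0.2],[0,0,1,0,0,0,0.2],[0,0,0.87,0,0,0,0.2],[0,0,0,0,0,0,-1],[0,0,0,0,0,0,-1],[0,0,0,0,0,0,-1],[0,0,0,0,0,0,-1],[0,0,0,0,0,0,-1],[0,0,-0.6,0,0,0,-1],[0,0,-0.9,0,0,0,-1],[0,0,-0.95,0,0,0,-1],[0,0,-0.95,0,0,0,-1],[0,0,-0.95,0,0,0,-1],[0,0,-0.95,0,0,0,-1],[0,0.2,-0.7,0,0,0,-1]]'
python3 -m handwheel '[[-0.09,0.95,0,0,0,0,-1],[-0.09,1,0,0,0,0,-1],[0,1,0,0,0,0,-1],[0,1,0,0,0,0,-1],[0,1,0,0,0,0,-1],[0,1,0,0,0,0,-1],[0,1,0,0,0,0,-1],[0,1,0,0,0,0,-1],[0,1,0,0,0,0,-1],[0,0.6,0,0,0,0,-1],[0,0,0,0,0,0,-1],[0,0,0,0,0,0,-1],[0,0,0,0,0,0,-1]]'
python3 - <<'E'
from h import *
go([.5297,.1825,.085]); held(); 
E
```

```text
time: 28.72
eef_pos: [0.5054, -0.104, 0.2642]
tool_rot: [0.002, 0.034, 0.999, -0.001]
contact_force: [-0.6, 0.0, -1.1]
finger_gap: 0.269
time: 30.35
eef_pos: [0.5296, 0.181, 0.2611]
tool_rot: [-0.0, 0.034, 0.999, -0.0]
contact_force: [0.6, 0.2, -0.8]
finger_gap: 0.262
t30.4 at [0.5296 0.181  0.2611] yaw_y 86.11 tz [-0. -0. -1.] units [0.   0.05 5.87] F [ 0.6  0.2 -0.8] gap 0.262
held n 770 tilt dx/dz -0.002 axis x at bottom 0.5305 y bottom 0.1812 zbot rel tcp -0.0692 tcp [0.5297 0.181  0.2611]
rack ((0.4921334683895111, 0.1839752197265625), (0.04957618936896324, 0.2308613359928131), 86.25255584716797) far end mid [0.6073 0.1764]
```

```bash
python3 -m handwheel '[[0,0.03,0.8,0,0,0,-1],[0,0,1,0,0,0,-1],[0,0,1,0,0,0,-1],[0,0,0.6,0,0,0,-1],[0,0,0.4,0,0,0,-1],[0,0,0.4,0,0,0,-1],[0,0,0.4,0,0,0,-1]]'
python3 -m handwheel '[[0,0,0.5,0,0,0,-1],[0,0,0.4,0,0,0,-1],[0,0,0.3,0,0,0,-1],[0,0,0,0,0,0,-0.1],[0,0,0,0,0,0,0.1],[0,0,0,0,0,0,0.2],[0,0,0,0,0,0,0.2],[0,0,-0.6,0,0,0,0.2],[0,0,-1,0,0,0,0.2],[0,0,-1,0,0,0,0.2],[0,0,-1,0,0,0,0.2],[0,0,-1,0,0,0,0.2],[0,0,-0.9,0,0,0,0.2],[0,0,0,0,0,0,0.2],[0,0,0,0,0,0,0.2]]'
python3 - <<'E'
from h import *
go([.506,-.315,.2554]);seated();tubes("top")
E
```

```text
time: 31.28
eef_pos: [0.5303, 0.1829, 0.1232]
tool_rot: [0.001, 0.033, 0.999, 0.0]
contact_force: [-0.2, -0.2, -1.3]
finger_gap: 0.264
time: 33.15
eef_pos: [0.5292, 0.1827, 0.2515]
tool_rot: [-0.0, 0.033, 0.999, -0.0]
contact_force: [-0.8, 0.7, -1.2]
finger_gap: 0.599
t33.1 at [0.5292 0.1827 0.2515] yaw_y 86.18 tz [-0.001 -0.    -1.   ] units [ -0.33 -16.61  -0.13] F [-0.8  0.7 -1.2] gap 0.599
wrist seated n 655 top 0.1203 xy [0.527 0.182]
wrist seated n 639 top 0.1201 xy [0.569 0.18 ]
wrist seated n 620 top 0.1203 xy [0.615 0.176]
wrist rim z 0.1342 0.1354
top seated n 111 top 0.1219 xy [0.617 0.176]
top seated n 48 top 0.122 xy [0.575 0.174]
top seated n 90 top 0.1215 xy [0.527 0.181]
top rim z 0.1343 0.1361
tube 0.734 -0.3397 r 0.0241 zmax 0.125
tube 0.5062 -0.3147 r 0.0122 zmax 0.12
tube 0.4563 -0.3191 r 0.0121 zmax 0.12
```

Three are seated. T4 is next.

```bash
python3 -m handwheel '[[-0.02,-0.97,0,0,0,0,0.2],[-0.02,-0.98,0,0,0,0,0.2],[-0.02,-0.98,0,0,0,0,0.2],[-0.02,-0.98,0,0,0,0,0.2],[-0.02,-0.98,0,0,0,0,0.2],[-0.02,-0.98,0,0,0,0,0.2],[-0.02,-0.98,0,0,0,0,0.2],[-0.02,-0.98,0,0,0,0,0.2],[-0.02,-0.98,0,0,0,0,0.2],[-0.02,-0.98,-0.1,0,0,0,0.2],[-0.02,-0.98,0,0,0,0,0.2],[-0.02,-0.98,0,0,0,0,0.2],[-0.02,-0.98,0,0,0,0,0.2],[-0.02,-0.98,0,0,0,0,0.2],[-0.02,-0.98,0,0,0,0,0.2],[0,-0.98,0,0,0,0,0.2],[0,-0.93,0,0,0,0,0.2],[0,0,0,0,0,0,0.2],[0,0,0,0,0,0,0.2]]'
python3 - <<'E'
from h import *
tubes(); go([.506,-.315,.08])
E
```

```text
time: 35.67
eef_pos: [0.5052, -0.314, 0.254]
tool_rot: [-0.001, 0.033, 0.999, 0.001]
contact_force: [0.2, -0.1, -0.8]
finger_gap: 0.599
tube 0.4566 -0.3197 r 0.012 zmax 0.118
tube 0.5062 -0.3153 r 0.012 zmax 0.118
tube 0.7285 -0.3398 r 0.0229 zmax 0.125
t35.7 at [ 0.5053 -0.3138  0.2543] yaw_y 86.21 tz [-0.001  0.001 -1.   ] units [-0.03 -0.05  5.81] F [-0.6  0.  -0.6] gap 0.602
```

```bash
python3 -m handwheel '[[-0.03,-0.04,0.93,0,0,0,0.2],[0,0,1,0,0,0,0.2],[0,0,1,0,0,0,0.2],[0,0,1,0,0,0,0.2],[0,0,1,0,0,0,0.2],[0,0,0.87,0,0,0,0.2],[0,0,0,0,0,0,-1],[0,0,0,0,0,0,-1],[0,0,0,0,0,0,-1],[0,0,0,0,0,0,-1],[0,0,0,0,0,0,-1],[0,0,-0.6,0,0,0,-1],[0,0,-0.9,0,0,0,-1],[0,0,-0.95,0,0,0,-1],[0,0,-0.95,0,0,0,-1],[0,0,-0.95,0,0,0,-1],[0,0,-0.95,0,0,0,-1],[0,0.3,-0.7,0,0,0,-1]]'
python3 -m handwheel '[[0.12,0.95,0,0,0,0,-1],[0.12,0.98,0,0,0,0,-1],[0.12,0.98,0,0,0,0,-1],[0.12,0.98,0,0,0,0,-1],[0.12,0.98,0,0,0,0,-1],[0.12,0.98,0,0,0,0,-1],[0.12,0.98,0,0,0,0,-1],[0.12,0.98,0,0,0,0,-1],[0.12,0.98,0,0,0,0,-1],[0.12,0.98,0,0,0,0,-1],[0.12,0.98,0,0,0,0,-1],[0.12,0.98,0,0,0,0,-1],[0.12,0.98,0,0,0,0,-1],[0.12,0.98,0,0,0,0,-1],[0.07,0.98,0,0,0,0,-1],[0,0.98,0,0,0,0,-1],[0,0.6,0,0,0,0,-1],[0,0,0,0,0,0,-1],[0,0,0,0,0,0,-1]]'
python3 - <<'E'
from h import *
go([.4868,.185,.085]); held(); 
E
```

```text
time: 37.98
eef_pos: [0.5071, -0.3074, 0.264]
tool_rot: [0.001, 0.034, 0.999, -0.001]
contact_force: [-0.0, 0.1, -2.2]
finger_gap: 0.263
time: 40.35
eef_pos: [0.4869, 0.1824, 0.261]
tool_rot: [-0.0, 0.033, 0.999, -0.0]
contact_force: [0.4, 0.3, -1.0]
finger_gap: 0.265
t40.4 at [0.4869 0.1824 0.261 ] yaw_y 86.17 tz [-0.    -0.001 -1.   ] units [0.01 0.09 5.87] F [ 0.4  0.3 -1. ] gap 0.265
held n 777 tilt dx/dz -0.002 axis x at bottom 0.4877 y bottom 0.1818 zbot rel tcp -0.0693 tcp [0.4869 0.1822 0.261 ]
rack ((0.4751312732696533, 0.18507343530654907), (0.04911204054951668, 0.19930143654346466), 86.26122283935547) far end mid [0.5746 0.1786]
```

```bash
python3 -m handwheel '[[0.01,0.08,0.8,0,0,0,-1],[0,0,1,0,0,0,-1],[0,0,1,0,0,0,-1],[0,0,0.6,0,0,0,-1],[0,0,0.4,0,0,0,-1],[0,0,0.4,0,0,0,-1],[0,0,0.4,0,0,0,-1]]'
python3 -m handwheel '[[0,0,0.5,0,0,0,-1],[0,0,0.4,0,0,0,-1],[0,0,0.3,0,0,0,-1],[0,0,0,0,0,0,-0.1],[0,0,0,0,0,0,0.1],[0,0,0,0,0,0,0.2],[0,0,0,0,0,0,0.2],[0,0,-0.6,0,0,0,0.2],[0,0,-1,0,0,0,0.2],[0,0,-1,0,0,0,0.2],[0,0,-1,0,0,0,0.2],[0,0,-1,0,0,0,0.2],[0,0,-0.9,0,0,0,0.2],[0,0,0,0,0,0,0.2],[0,0,0,0,0,0,0.2]]'
python3 - <<'E'
from h import *
go([.4565,-.3195,.2554]);seated();tubes("top")
E
```

```text
time: 41.28
eef_pos: [0.4874, 0.1854, 0.1231]
tool_rot: [0.001, 0.033, 0.999, 0.0]
contact_force: [-0.6, 0.6, -0.8]
finger_gap: 0.265
time: 43.15
eef_pos: [0.4863, 0.1853, 0.2515]
tool_rot: [-0.0, 0.033, 0.999, -0.0]
contact_force: [-0.4, 0.9, -0.6]
finger_gap: 0.601
t43.1 at [0.4863 0.1853 0.2515] yaw_y 86.18 tz [-0.001 -0.    -1.   ] units [ -0.13 -16.85  -0.13] F [-0.4  0.9 -0.6] gap 0.601
wrist seated n 653 top 0.1204 xy [0.485 0.185]
wrist seated n 642 top 0.1203 xy [0.527 0.182]
wrist seated n 617 top 0.1202 xy [0.569 0.18 ]
wrist seated n 590 top 0.1199 xy [0.614 0.176]
wrist rim z 0.1342 0.1354
top seated n 110 top 0.1216 xy [0.617 0.176]
top seated n 107 top 0.1223 xy [0.571 0.179]
top seated n 107 top 0.1215 xy [0.529 0.182]
top seated n 48 top 0.1209 xy [0.482 0.18 ]
top rim z 0.1344 0.1364
tube 0.7341 -0.3397 r 0.0241 zmax 0.125
tube 0.4565 -0.3186 r 0.0119 zmax 0.119
```

```bash
python3 -m handwheel '[[-0.13,-0.97,0,0,0,0,0.2],[0,-0.99,0,0,0,0,0.2],[0,-0.99,0,0,0,0,0.2],[0,-0.99,0,0,0,0,0.2],[0,-0.99,0,0,0,0,0.2],[0,-0.99,0,0,0,0,0.2],[0,-0.99,0,0,0,0,0.2],[0,-0.99,0,0,0,0,0.2],[0,-0.99,0,0,0,0,0.2],[0,-0.99,-0.1,0,0,0,0.2],[0,-0.99,0,0,0,0,0.2],[0,-0.99,0,0,0,0,0.2],[0,-0.99,0,0,0,0,0.2],[0,-0.99,0,0,0,0,0.2],[0,-0.99,0,0,0,0,0.2],[0,-0.99,0,0,0,0,0.2],[0,-0.99,0,0,0,0,0.2],[0,0,0,0,0,0,0.2],[0,0,0,0,0,0,0.2]]'
python3 - <<'E'
from h import *
tubes(); go([.4565,-.3195,.08])
E
```

```text
time: 45.68
eef_pos: [0.4569, -0.3174, 0.2541]
tool_rot: [-0.001, 0.033, 0.999, 0.001]
contact_force: [0.4, 0.6, -0.3]
finger_gap: 0.601
tube 0.4564 -0.3198 r 0.0121 zmax 0.118
t45.7 at [ 0.457  -0.3172  0.2543] yaw_y 86.21 tz [-0.001  0.001 -1.   ] units [ 0.01 -0.09  5.81] F [-0.5  0.2 -0.1] gap 0.6
```

```bash
python3 -m handwheel '[[0.01,-0.07,0.93,0,0,0,0.2],[0,0,1,0,0,0,0.2],[0,0,1,0,0,0,0.2],[0,0,1,0,0,0,0.2],[0,0,1,0,0,0,0.2],[0,0,0.87,0,0,0,0.2],[0,0,0,0,0,0,-1],[0,0,0,0,0,0,-1],[0,0,0,0,0,0,-1],[0,0,0,0,0,0,-1],[0,0,0,0,0,0,-1],[0,0,-0.6,0,0,0,-1],[0,0,-0.9,0,0,0,-1],[0,0,-0.95,0,0,0,-1],[0,0,-0.95,0,0,0,-1],[0,0,-0.95,0,0,0,-1],[0,0,-0.95,0,0,0,-1],[0,0.3,-0.7,0,0,0,-1]]'
python3 -m handwheel '[[0,0.97,0,0,0,0,-1],[0,1,0,0,0,0,-1],[0.12,1,0,0,0,0,-1],[0.12,1,0,0,0,0,-1],[0.12,1,0,0,0,0,-1],[0.12,1,0,0,0,0,-1],[0.12,1,0,0,0,0,-1],[0.12,1,0,0,0,0,-1],[0.12,1,0,0,0,0,-1],[0.12,1,0,0,0,0,-1],[0.12,1,0,0,0,0,-1],[0.12,1,0,0,0,0,-1],[0.12,1,0,0,0,0,-1],[0.12,1,0,0,0,0,-1],[0.12,1,0,0,0,0,-1],[0,1,0,0,0,0,-1],[0,0.6,0,0,0,0,-1],[0,0,0,0,0,0,-1],[0,0,0,0,0,0,-1]]'
python3 - <<'E'
from h import *
go([.4439,.188,.085]); held(); 
E
```

```text
time: 47.98
eef_pos: [0.4575, -0.3118, 0.2643]
tool_rot: [0.001, 0.034, 0.999, -0.001]
contact_force: [-0.7, 0.5, -1.0]
finger_gap: 0.265
time: 50.35
eef_pos: [0.4437, 0.1873, 0.2612]
tool_rot: [0.0, 0.033, 0.999, -0.0]
contact_force: [-0.5, -0.3, -1.4]
finger_gap: 0.263
t50.4 at [0.4437 0.1873 0.2612] yaw_y 86.16 tz [ 0.    -0.001 -1.   ] units [-0.    0.03  5.87] F [-0.5 -0.3 -1.4] gap 0.263
held n 775 tilt dx/dz -0.002 axis x at bottom 0.44430000000000003 y bottom 0.1874 zbot rel tcp -0.0695 tcp [0.4438 0.1872 0.2611]
rack ((0.4438925087451935, 0.18711164593696594), (0.049132201820611954, 0.13836801052093506), 86.15756225585938) far end mid [0.5129 0.1825]
```

```bash
python3 -m handwheel '[[0,0.01,0.8,0,0,0,-1],[0,0,1,0,0,0,-1],[0,0,1,0,0,0,-1],[0,0,0.6,0,0,0,-1],[0,0,0.4,0,0,0,-1],[0,0,0.4,0,0,0,-1],[0,0,0.4,0,0,0,-1]]'
python3 -m handwheel '[[0,0,0.5,0,0,0,-1],[0,0,0.4,0,0,0,-1],[0,0,0.3,0,0,0,-1],[0,0,0,0,0,0,-0.1],[0,0,0,0,0,0,0.1],[0,0,0,0,0,0,0.2],[0,0,0,0,0,0,0.2],[0,0,-0.6,0,0,0,0.2],[0,0,-1,0,0,0,0.2],[0,0,-1,0,0,0,0.2],[0,0,-1,0,0,0,0.2],[0,0,-1,0,0,0,0.2],[0,0,-1,0,0,0,0.2],[0,0,-1,0,0,0,0.2],[0,0,-1,0,0,0,0.2],[0,0,-1,0,0,0,0.2],[0,0,-1,0,0,0,0.2],[0,0,-0.7,0,0,0,0.2],[0,0,0,0,0,0,0.2],[0,0,0,0,0,0,0.2]]'
python3 - <<'E'
from h import *
go([.5198,.3793,.32]);seated();tubes("top")
im,W=cloud("wrist"); save(im,'w6.png')
E
```

```text
time: 51.28
eef_pos: [0.4444, 0.1883, 0.1231]
tool_rot: [0.001, 0.033, 0.999, 0.0]
contact_force: [0.5, -0.2, -1.4]
finger_gap: 0.266
time: 53.78
eef_pos: [0.4434, 0.1882, 0.3946]
tool_rot: [-0.001, 0.033, 0.999, -0.0]
contact_force: [-0.1, -0.4, -0.6]
finger_gap: 0.603
t53.8 at [0.4434 0.1882 0.3946] yaw_y 86.18 tz [-0.002 -0.    -1.   ] units [-2.12  6.53  2.48] F [-0.1 -0.4 -0.6] gap 0.603
wrist seated n 295 top 0.1209 xy [0.442 0.187]
wrist seated n 295 top 0.1207 xy [0.485 0.184]
wrist seated n 286 top 0.121 xy [0.527 0.182]
wrist seated n 284 top 0.1207 xy [0.57  0.179]
wrist seated n 274 top 0.1207 xy [0.615 0.176]
wrist rim z 0.1347 0.136
top seated n 109 top 0.1222 xy [0.617 0.176]
top seated n 106 top 0.1222 xy [0.571 0.179]
top seated n 108 top 0.1216 xy [0.529 0.182]
top seated n 107 top 0.1214 xy [0.486 0.184]
top seated n 110 top 0.1214 xy [0.443 0.187]
top rim z 0.1342 0.1361
tube 0.7338 -0.3391 r 0.0238 zmax 0.124
```

View pics/w6.png

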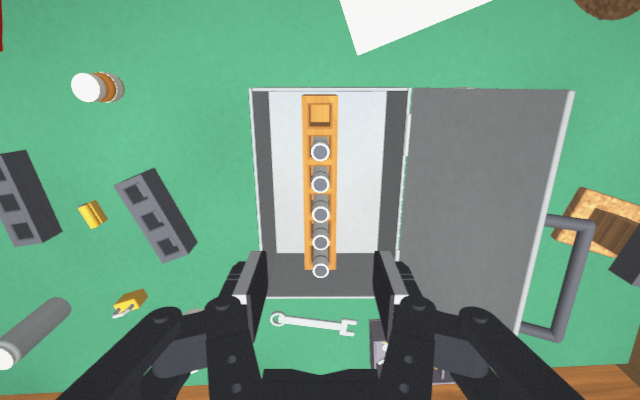

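All five tubes are seated, tops at about 15 mm below the rim, with caps at px (320,150) to (320,270). Both stands are empty. I'll now move back above the handle.

```bash
python3 -m handwheel '[[-0.26,0.8,0,0,0,0,-0.4],[-0.26,0.82,0,0,0,0,-0.4],[-0.26,0.82,0,0,0,0,-0.4],[-0.26,0.82,0,0,0,0,-0.4],[-0.26,0.82,0,0,0,0,-0.4],[-0.26,0.82,0,0,0,0,-0.4],[-0.26,0.82,0,0,0,0,-0.4],[-0.26,0.82,0,0,0,0,-0.4],[0,0,0,0,0,0,-0.4],[0,0,0,0,0,0,-0.4]]'
python3 - <<'E'
from h import *
go([.5198,.3793,.304]); im,W=cloud("wrist"); x,y,z=W[...,0],W[...,1],W[...,2]
m=(z>.29)&(z<.34)&(y>.34)&(y<.42)&(x>.44)&(x<.6)
q=W[m]
for a in np.arange(.46,.6,.02):
    k=q[(q[:,0]>a)&(q[:,0]<a+.02)&(q[:,1]>.365)]
    if len(k): print(round(a,2),len(k),k.min(0).round(4),k.max(0).round(4))
E
```

```text
time: 55.22
eef_pos: [0.5188, 0.3794, 0.3954]
tool_rot: [-0.001, 0.033, 0.999, -0.0]
contact_force: [-0.1, -0.3, -0.7]
finger_gap: 0.301
t55.2 at [0.5188 0.3794 0.3954] yaw_y 86.18 tz [-0.001 -0.001 -1.   ] units [-0.04  0.    3.05] F [-0.1 -0.3 -0.7] gap 0.301
0.46 561 [0.4653 0.365  0.3092] [0.48   0.3865 0.3235]
0.48 426 [0.4802 0.3749 0.3168] [0.5    0.3859 0.3234]
0.5 380 [0.5001 0.3742 0.3166] [0.52   0.3847 0.3233]
0.52 342 [0.52   0.3727 0.3167] [0.54   0.3835 0.3234]
0.54 315 [0.54   0.3712 0.3177] [0.56   0.3815 0.3232]
0.56 289 [0.5601 0.365  0.3106] [0.5751 0.3802 0.3238]
```

```bash
python3 -m handwheel '[[0,0,0.8,0,0,0,-0.4],[0,0,0.8,0,0,0,-0.4],[0,0,0.8,0,0,0,-0.4],[0,0,0.6,0,0,0,-0.4],[0,0,0,0,0,0,-1],[0,0,0,0,0,0,-1],[0,0,0,0,0,0,-1],[0,0,0,0,0,0,-1]]'
python3 -m handwheel '[[0,-0.57,-0.25,0,0,0,-1],[0,-0.59,-0.2,0,0,0,-1],[0,-0.6,-0.14,0,0,0,-1],[0,-0.61,-0.08,0,0,0,-1],[0,-0.62,-0.03,0,0,0,-1],[0,-0.62,0.03,0,0,0,-1],[0,-0.61,0.09,0,0,0,-1],[0,-0.6,0.14,0,0,0,-1],[0,-0.59,0.2,0,0,0,-1],[0,-0.57,0.25,0,0,0,-1]]'
```

```text
time: 56.28
eef_pos: [0.5183, 0.3788, 0.3043]
tool_rot: [-0.002, 0.033, 0.999, -0.002]
contact_force: [-1.4, -5.5, -10.0]
finger_gap: 0.084
time: 57.52
eef_pos: [0.507, 0.2011, 0.3081]
tool_rot: [0.001, 0.033, 0.999, 0.002]
contact_force: [-4.0, 5.5, -9.7]
finger_gap: 0.084
```

```bash
python3 -m handwheel '[[0,-0.54,0.3,0,0,0,-1],[0,-0.51,0.35,0,0,0,-1],[0,-0.48,0.4,0,0,0,-1],[0,-0.44,0.44,0,0,0,-1],[0,-0.39,0.48,0,0,0,-1],[0,-0.35,0.51,0,0,0,-1],[0,-0.3,0.54,0,0,0,-1],[0,-0.25,0.57,0,0,0,-1],[0,-0.19,0.55,0,0,0,-1],[0,-0.14,0.5,0,0,0,-1],[0,0,0,0,0,0,-1],[0,0,0,0,0,0,-1]]'
python3 - <<'E'
from h import *
go([.5012,.0905,.1589])
E
```

```text
time: 59.02
eef_pos: [0.5001, 0.093, 0.17]
tool_rot: [0.0, 0.033, 0.999, 0.0]
contact_force: [-8.3, 3.5, -1.9]
finger_gap: 0.085
t59.0 at [0.5001 0.093  0.17  ] yaw_y 86.18 tz [ 0.  0. -1.] units [-0.04 -0.08  0.37] F [-8.3  3.5 -1.9] gap 0.085
```

```bash
python3 -m handwheel '[[0,-0.04,0.2,0,0,0,-1],[0,-0.03,0.16,0,0,0,-1],[0,0,0,0,0,0,-1],[0,0,0,0,0,0,-0.3],[0,0,0,0,0,0,0],[0,0,0,0,0,0,0],[0,0,0,0,0,0,0],[0,0,-0.5,0,0,0,0],[0,0,-1,0,0,0,0],[0,0,-1,0,0,0,0],[0,0,-1,0,0,0,0],[0,0,-1,0,0,0,0],[0,-0.5,-0.5,0,0,0,0],[0,-1,0,0,0,0,0],[0,-1,0,0,0,0,0],[0,-1,0,0,0,0,0],[0,-1,0,0,0,0,0],[0,0,0,0,0,0,0],[0,0,0,0,0,0,0]]'
python3 - <<'E'
from h import *
go([.5,.09,.2])
im,W=cloud("side"); save(im,'s7.png'); np.save('s7.npy',W)
for c in("top","side"):
    im,W=cloud(c); x,y,z=W[...,0],W[...,1],W[...,2]
    for lo,hi in((.11,.15),(.15,.2),(.2,.25),(.25,.29)):
        m=(y>lo)&(y<hi)&(x>.4)&(x<.6)&(z>.1)&(z<.2); print(c,lo,np.nanmedian(z[m]).round(4))
    m=(z>.155)&(z<.19)&(y<.2)&(y>.05)&(x>.42)&(x<.58); print('handle top',np.nanpercentile(z[m],95).round(4),'initial',end=' ')
    A=np.load(c+'0.npy'); m=(A[...,2]>.155)&(A[...,2]<.19)&(A[...,1]<.2)&(A[...,1]>.05)&(A[...,0]>.42)&(A[...,0]<.58); print(np.nanpercentile(A[m][:,2],95).round(4))
E
```

```text
time: 61.4
eef_pos: [0.4905, -0.0435, 0.3054]
tool_rot: [-0.0, 0.034, 0.999, 0.0]
contact_force: [-0.7, -0.5, -0.3]
finger_gap: 0.498
t61.4 at [ 0.4905 -0.0435  0.3054] yaw_y 86.14 tz [-0.001  0.001 -1.   ] units [-0.02  4.46  3.52] F [-0.7 -0.5 -0.3] gap 0.498
top 0.11 0.1417
top 0.15 0.1416
top 0.2 0.1415
top 0.25 0.1416
handle top 0.1777 initial 0.1776
side 0.11 0.1407
side 0.15 0.1407
side 0.2 0.1405
side 0.25 0.1406
handle top 0.1762 initial 0.1767
```

View pics/s7.png

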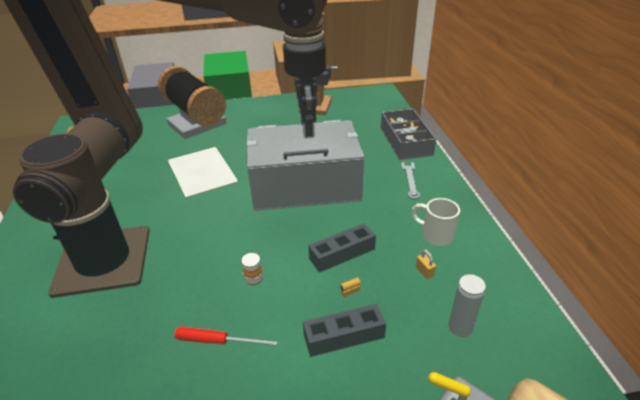

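The lid is shut and flat at about px (304,145). Both stands are empty, the bystanders haven't moved, and the robot is clear of everything. Handing in.

```bash
python3 -c "
from plant import arm
print(arm.sign_off())"
```

```text
the job is handed in; nothing more can be done
None
```

The case is packed and handed in at about 61 s. I opened the lid by its handle onto its stop, placed all five tubes cap up in pockets of their own, led the lid shut and moved the arm clear.

- **Lid open:** it leaned back 15–16° past upright, which matches 1.85 rad.
- **Tubes:** all five tops stood at 0.119–0.122 m with the rim at about 0.135 m, so 13–16 mm down by camera. Fully down is 16 mm, so this agrees within the 2 mm calibration.
- **Lid shut:** the lid was flat, and the handle was back within 0.5 mm of its starting height.
- **Rest of the bench:** both stands were empty and the bystanders looked unmoved in the last picture; I did not measure them.
- **Forces:** the largest wrist force seen at the end of a move was about 40 N, as the lid met its stop.
- **Disagreement:** the first wrist view put the rack 3–4 mm off from later close views. I trusted the close views, and every tube went in with hardly any force. One early reading of the first tube's height was about 6 mm too high because the arm was still moving; a repeat with it still read 0.119 m.

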